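Close the bench press on a stack of card with its removable crank

ROBOT

A 6-joint arm with a two-finger parallel gripper is mounted at the origin on the work surface. World frame = base frame: x ahead of the robot, y to its left, z up, the work surface at z = 0. Lengths are in mm, angles in rad, forces in N, time in s.
With the tool pointing down it reaches from about 400 to 925 mm from the base axis. Payload 12.5 kg.
Tool frame: the origin (TCP) lies at the very end of the fingers, on their centre line; the grasp point (between the pads) lies 19 mm behind it; z points along the fingers, y is the line along which they close (so a half turn about z gives the same grasp; the last joint's range is limited). The gripper opens to 95 mm and grips with 3 to 60 N. Pads are 20 mm wide; open, the fingers measure 119 mm over their backs; the gripper's body (75 mm by 180 mm) begins 59 mm behind the grasp point.
Start: joints at [-1.366, 0.491, 1.559, -0, 1.092, -0.106], TCP at [191.161, -595.067, 214.661] pointing down, gripper open.
Joint ranges: [-3.1, 3.1], [-0.84, 2.19], [0.05, 2.79], [-1.13, 4.28], [0.06, 2.93], [-2.69, 2.69]. Speed limits (rad/s): [2.22, 2.22, 2.79, 3.14, 3.14, 3.14].

INTERFACE

Orientations are given as [roll, pitch, yaw] about the fixed x, y, z axes, in that order (R = Rz(yaw) Ry(pitch) Rx(roll)).
In Python, from cell import state, imaging, env, spot_in, mark_of gives the robot as it stands. The module is installed in compiled form; this text tells all that it offers.
- The arm moves only by the tool step_arm, never from a script. Its argument "increments" is a list of rows, each an object with "slide": the shift along the tool's x, y, z in m, a list of three; "roll": the turn about the tool's z in rad. A call has 1 to 5 rows; each row is the pose to reach, as a shift and turn from the pose commanded when the call began, along the tool's axes at that moment; what a row does not reach only later rows make up. A row lasts 1/8 s, in which the tool goes at most 62.5 mm and 10.7 degrees, less where a joint would pass 70% of its speed; a pose out of reach is approached as far as the arm can. A call with a gripper value outside its range is refused whole. "fingers" is the opening, from 0 (shut) to 1 (fully open), set as the call begins (left out, the last holds). The fingers move at their own pace and stop on an object; the grip force is fixed at half the most. Time passes only in rows, so rows that repeat a pose let the fingers close. It gives the time, the measured TCP pose, the force, the opening and the grip force at its end, in the units of the state.
- state(): the state, without advancing time (a new reading comes with each control period).
- imaging.read_camera(name): name is "side" or "top"; returns a dict with "color" (480x640x3 uint8, red, green, blue), "z_map" (480x640 float32, mm along the optical axis (not along the pixel's ray), 0 where there is no reading), "intrinsics" (3x3 intrinsics, pixels), "distortion" ([k1, k2, p1, p2, k3] as OpenCV has them; the pictures are not rectified), "camera_from_world" (4x4, takes a point from world to camera coordinates). Camera axes: x right, y up, looking along -z (the intrinsics and any distortion apply to the point x, -y, -z); pixel columns grow to the right and rows downward; lengths in mm; the calibration is good to about 2 mm. A picture is of the moment at which its call begins.
- env.job_done(): hands the job in; it is judged then, once.
Trained networks look in the newest picture that a camera, given by its name, has taken for a name from the list of things; names that differ only in an ending like _2 or _b are one class to them, and where a whole thing is asked for, a point or a joint stands for the part that bears it (a point fixed in the world has none). Each returns a list of dicts, best first, with "confidence" (0 to 1); they miss things now and then, are a little off and sometimes report something else, mostly with a low value. They report only what shows in the picture. A call takes as long as a camera call.
- spot_in(camera, target): "bbox" ([left, top, right, bottom] in pixels, round what is visible of it).
- mark_of(camera, target): "uv" ([column, row] in pixels: a listed point, or the origin of a listed thing).
The state is a dict: "t": time; "joints": joint angles; "qvel": joint speeds; "tau": joint torques, N m; "eef_pos": TCP position; "tcp_rot": TCP orientation; "ft_force": force on the tool from outside, world axes, zero at the start; "moment": the same for the moment, N m; "opening": opening from 0.0 (shut) to 1.0 (fully open); "grip_force": force on a finger pad.
Only numpy, scipy, OpenCV 4.12 (cv2) and the standard library are available. Lean on these libraries where they do the work, as an engineer would, in place of code of your own. Each camera call takes 0.05 s, during which the arm holds its last target. There are 200 camera calls.

TASK

Take the loose crank with the red knob, fit it fully down over the square shaft end on top of the green press, and wind it clockwise (seen from above) through full turns until the pressing plate is down on the stack of card; a gap of up to 2 mm will do. Leave the crank seated on the shaft and let go of it.

Things in the scene. Friction and masses are not known exactly. Their poses are not given: they have to be found in the camera images.
- crank_hub (a point): Hub of the red-knobbed crank, which lies flat, socket down. Dark steel block 40x40 mm, 48 high; 24 mm square socket, 36 deep, opens downward. Point: on the hub axis 26 mm above the underside, a good grip height. x points along the arm to the knob, z up. The arm (18 wide, 12 thick, flush below) leaves the +x face: grip the +y and -y faces. 0.4 kg. A round-hubbed, black-knobbed crank does not fit.
- crank_knob (a point): The crank's red knob: upright cylinder, 26 mm in diameter, 53 mm long, spins freely on its spindle, whose axis is 85 mm from the hub's axis. Point: on the knob's axis, 42 mm above the crank's underside, 24 mm below the knob's top. Moves with the crank; axes as crank_hub.
- shaft_tip (a point): Centre of the top of the upright square shaft end on the green press (200x200 mm, beam top 150 high). Shaft 20 mm square, its top 12 mm (brass) tapers to 10; it stands 30 mm above a round collar. Crank fully down: its underside is on the collar, crank_hub 4 mm below this point. It fits at any quarter turn, about 2 mm play a side. x, y square to the flats, turn with it; z up. Crank swings freely.
- screw (a joint): Shaft angle, rad: what is left to wind. 0: the pressing plate rests on the card stack, a firm stop. Clockwise winding (from above) lowers the value and the plate, 8 mm a turn (6.28 rad). Starts at 8.0 to 12.5 (1.3 to 2 turns, gap 10 to 16 mm). Stays where left; takes about 1 to 2 N at the knob.

How it is judged (in metres and radians):
On the way, in this order (a step that is already met when the one before it is completed fails the run):
1. the crank with the red knob is fully down on the square shaft end (z of crank_hub in the frame of shaft_tip below 0.003 m and horizontal distance between crank_hub and shaft_tip below 0.008 m and angle between crank_hub's own z axis and vertical below 0.15 rad), for 0.2 s.
2. the plate has been wound down to within 2 mm of the stack, the crank still on the shaft (value of joint screw below 1.57 rad and z of crank_hub in the frame of shaft_tip below 0.006 m and horizontal distance between crank_hub and shaft_tip below 0.01 m), for 0.1 s.
At the end, for the whole second after the job is handed in: The plate is within 2 mm of the stack (screw below 1.57 rad) and at rest, and the crank sits on the shaft: its hub within 8 mm of the shaft's axis, no more than 7 mm above the collar, tilted less than 0.15 rad (all of step 1 and value of joint screw below 1.57 rad and velocity of joint screw between -0.1 and 0.1 rad/s); the robot touches nothing.
It also fails if it takes over 72 s, if anything falls off the work surface, if the arm or the gripper's body presses on something with over 40 N, if the wrist force passes 120 N, or if a joint passes its speed limit or range.

## Working session

There is one attempt and no reset: what is moved stays moved. The work goes in short steps, Python scripts to look and compute and a tool call to move; the robot and the scene stay as the last step left them, time stands still between calls to the robot, and variables do not carry over. Pictures are saved under pics/ and viewed, at most 10 in all, crops included, and the job is handed in when it is done.

Besides the shell and the picture viewer there is one more tool, called after "Emit:" as a command line: name --argument value ..., lists and objects as JSON in quotes. step_arm: Moves the arm, as the interface text tells. Its arguments: {"type":"object","properties":{"increments":{"type":"array"},"fingers":{"type":"number"}},"required":["increments"]}

```bash
mkdir -p pics; cat > h.py <<'E'
import numpy as np, cv2
from cell import state, imaging, env, spot_in, mark_of
def cam(n):
    return imaging.read_camera(n)
def ray(c,uv):
    p=cv2.undistortPoints(np.array([[uv]],float),c["intrinsics"],np.array(c["distortion"],float))[0,0]
    T=np.linalg.inv(c["camera_from_world"]); d=T[:3,:3]@np.array([p[0],-p[1],-1.]); return T[:3,3],d
def at_z(c,uv,z):
    o,d=ray(c,uv); return o+d*(z-o[2])/d[2]
def depth_pt(c,uv):
    o,d=ray(c,uv); u,v=int(round(uv[0])),int(round(uv[1])); return o+d*c["z_map"][v,u]
def tri(c1,u1,c2,u2):
    o1,d1=ray(c1,u1);o2,d2=ray(c2,u2)
    s=np.linalg.lstsq(np.stack([d1,-d2],1),o2-o1,rcond=None)[0]
    a=o1+s[0]*d1;b=o2+s[1]*d2; return (a+b)/2,np.linalg.norm(a-b)
def save(c,name): cv2.imwrite("pics/"+name,c["color"][:,:,::-1])
E
python3 - <<'E'
from h import *
C={n:cam(n) for n in("top","side")}
for n,c in C.items():
    save(c,n+"0.png"); T=np.linalg.inv(c["camera_from_world"]);print(n,T[:3,3].round(),(-T[:3,2]).round(2),c["intrinsics"][0,0])
    for t in("crank_hub","crank_knob","shaft_tip"):
        print(n,t,[(np.round(m["uv"],1),round(m["confidence"],2),depth_pt(c,m["uv"]).round(1)) for m in mark_of(n,t)])
s=state();print({k:np.round(v,3) for k,v in s.items()})
E
```

```text
top [428.  13. 920.] [ 0.11  0.03 -0.99] 441.70798685648026
top crank_hub [(array([499.2, 261.1]), 0.97, array([ 484. , -319. ,   44.9]))]
top crank_knob [(array([489.2, 217.5]), 0.63, array([ 567.6, -295.6,   66.2]))]
top shaft_tip [(array([331.9, 205. ]), 0.78, array([569.7,  10.7, 193.5]))]
side [293. 791. 928.] [ 0.2  -0.7  -0.69] 605.3465911478986
side crank_hub [(array([370.2, 184. ]), 0.95, array([ 486.5, -312.8,   44.7]))]
side crank_knob [(array([332.2, 181.7]), 0.81, array([ 572.7, -290.1,   49.1]))]
side shaft_tip [(array([292.5, 219.5]), 0.67, array([566.2,  16.1, 194.3]))]
{'t': np.float64(0.4), 'joints': array([-1.366,  0.491,  1.559, -0.   ,  1.092, -0.106]), 'qvel': array([ 0.001, -0.   ,  0.001, -0.   ,  0.   , -0.   ]), 'tau': array([-0.0000e+00, -6.1191e+01, -2.5818e+01,  6.9000e-02,  4.5000e-02,
       -0.0000e+00]), 'eef_pos': array([ 191.151, -595.039,  214.591]), 'tcp_rot': array([-3.142,  0.   ,  0.311]), 'ft_force': array([-0.194, -0.452, -0.614]), 'moment': array([-0.018, -0.011,  0.018]), 'grip_force': np.float64(0.0), 'opening': np.float64(1.001)}
```

View pics/top0.png

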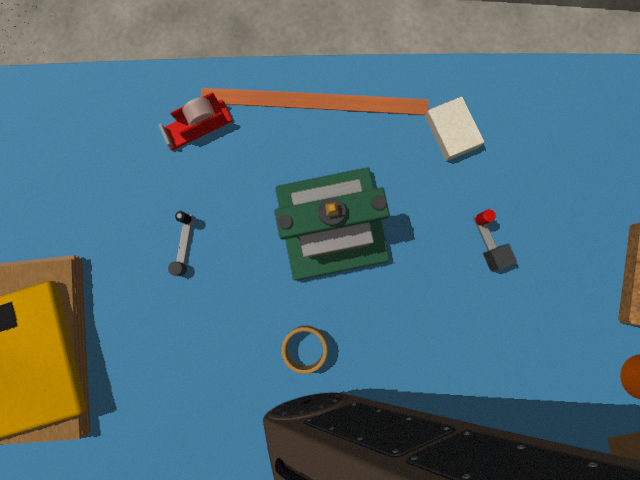

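View pics/side0.png

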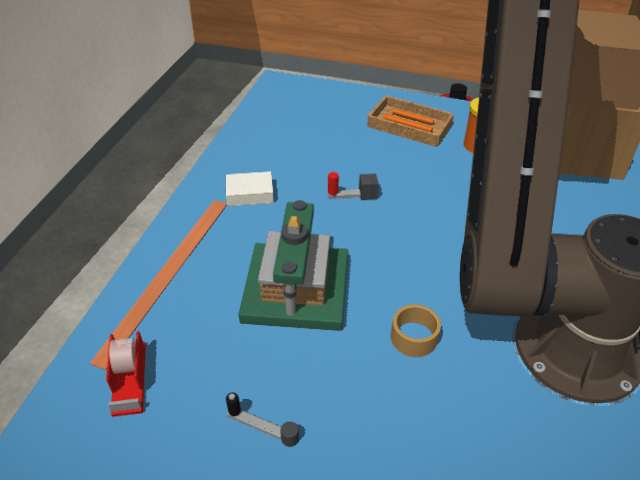

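```bash
python3 - <<'E'
from h import *
C={n:cam(n) for n in("top","side")}
for t in("crank_hub","crank_knob","shaft_tip"):
    m=[mark_of(n,t)[0]["uv"] for n in C]
    p,e=tri(C["top"],m[0],C["side"],m[1]); print(t,p.round(1),round(e,1))
c=C["top"]
h,w=480,640
# shaft yaw: points above z 170 near 568,13 ; hub top points; press beam
T=np.linalg.inv(c["camera_from_world"])
u,v=np.meshgrid(np.arange(w),np.arange(h)); p=cv2.undistortPoints(np.stack([u,v],-1).reshape(-1,1,2).astype(float),c["intrinsics"],np.array(c["distortion"],float))[:,0]
z=c["z_map"].reshape(-1,1); P=(np.c_[p[:,0],-p[:,1],-np.ones(len(p))]*z)@T[:3,:3].T+T[:3,3]; P=P[z[:,0]>0]
def rep(n,q):
    r=cv2.minAreaRect(q[:,:2].astype(np.float32)); print(n,len(q),np.round(r[0],1),np.round(r[1],1),r[2],"zmed",np.median(q[:,2]).round(1))
d=lambda x,y:np.hypot(P[:,0]-x,P[:,1]-y)
rep("hub",P[(d(485,-316)<32)&(P[:,2]>40)&(P[:,2]<56)])
rep("knob",P[(d(570,-293)<25)&(P[:,2]>60)])
rep("shaft",P[(d(568,13)<30)&(P[:,2]>170)])
rep("press",P[(d(568,13)<160)&(P[:,2]>140)])
i=cv2.resize(c["color"][180:230,305:360,::-1],None,fx=10,fy=10,interpolation=cv2.INTER_CUBIC);j=cv2.resize(C["side"]["color"][195:245,265:290+30,::-1],None,fx=5,fy=10)
cv2.imwrite("pics/shaft.png",i)
E
```

```text
crank_hub [ 490.3 -321.8   34.2] 2.8
crank_knob [ 574.2 -293.2   51.4] 4.6
shaft_tip [567.1   8.  188. ] 2.2
hub 385 [ 493.9 -325.9] [40.7 38.4] 21.733543395996094 zmed 46.5
knob 138 [ 572.6 -295.6] [25.5 24.5] 75.86375427246094 zmed 64.3
shaft 152 [565.1  12. ] [20.3 19.9] 8.824868202209473 zmed 188.0
press 3461 [565.1  12.1] [ 55.8 200.2] 11.296318054199219 zmed 149.1
```

View pics/shaft.png

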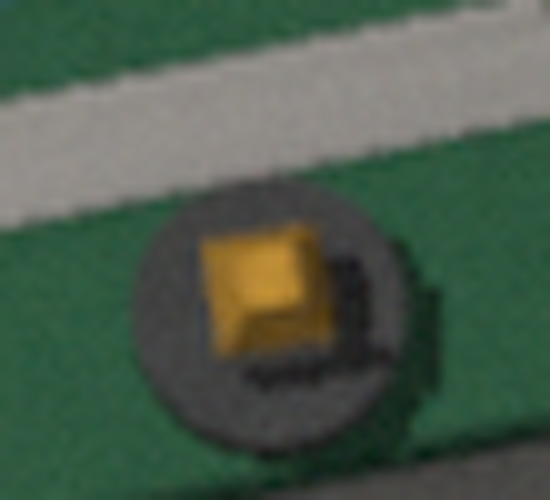

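The top view shows the red crank with its hub at (500,258) and knob at (487,217), and the shaft at (332,209). The black crank at the left is the decoy. The close crop shows the brass tip turned about 9°. I'll cross-check with the side camera's depth map.

```bash
cat >> h.py <<'E'
def cloud(c):
    T=np.linalg.inv(c["camera_from_world"])
    u,v=np.meshgrid(np.arange(640),np.arange(480)); p=cv2.undistortPoints(np.stack([u,v],-1).reshape(-1,1,2).astype(float),c["intrinsics"],np.array(c["distortion"],float))[:,0]
    z=c["z_map"].reshape(-1,1); P=(np.c_[p[:,0],-p[:,1],-np.ones(len(p))]*z)@T[:3,:3].T+T[:3,3]; return P[z[:,0]>0]
def rep(n,P,x,y,r,lo,hi):
    q=P[(np.hypot(P[:,0]-x,P[:,1]-y)<r)&(P[:,2]>lo)&(P[:,2]<hi)]
    m=cv2.minAreaRect(q[:,:2].astype(np.float32)); print(n,len(q),np.round(m[0],1),np.round(m[1],1),round(m[2],1),"z med/max",np.median(q[:,2]).round(1),q[:,2].max().round(1))
E
python3 - <<'E'
from h import *
for n in("top","side"):
    P=cloud(cam(n)); print(n)
    rep("hub",P,493,-325,32,42,56); rep("knob",P,573,-295,25,60,80); rep("shaft",P,566,11,20,172,220); rep("tip",P,566,11,20,189,220);rep("collar",P,566,11,35,157,168)
    rep("beam",P,566,11,160,142,156);rep("table",P,450,-200,30,-20,20)
E
```

```text
top
hub 417 [ 494.5 -327.6] [40.5 41.7] 21.4 z med/max 46.5 51.2
knob 136 [ 572.4 -296.1] [25.2 24.9] 68.5 z med/max 64.0 68.2
shaft 148 [565.   12.1] [20.2 19.9] 9.3 z med/max 188.4 195.4
tip 71 [564.8  12.4] [14.1 14.4] 9.1 z med/max 192.5 195.4
collar 446 [564.8  12.3] [45.2 47.1] 89.9 z med/max 163.8 167.4
beam 2785 [565.   12.1] [ 55.7 199.9] 11.3 z med/max 148.6 156.0
table 658 [ 450.7 -200. ] [58.  57.8] 89.7 z med/max -1.2 4.0
side
hub 217 [ 493.  -327.1] [40.4 46.3] 20.7 z med/max 48.0 53.8
knob 72 [ 572.  -295.3] [26.8 27.1] 63.8 z med/max 65.6 70.0
shaft 157 [565.   12.3] [20.  22.7] 8.4 z med/max 186.3 197.7
tip 55 [564.9  11.8] [14.6 17.2] 17.8 z med/max 193.2 197.7
collar 304 [564.8  13.5] [48.  47.1] 8.8 z med/max 164.3 167.9
beam 1660 [565.   13.2] [ 55.6 202.6] 11.2 z med/max 149.8 156.0
table 370 [ 450.5 -199.6] [56.6 58.7] 10.8 z med/max 0.3 6.8
```

Emit:
step_arm --increments '[{"slide": [0.046, -0.02, 0], "roll": 0}, {"slide": [0.092, -0.041, 0], "roll": 0}, {"slide": [0.139, -0.061, 0], "roll": -0.02}, {"slide": [0.185, -0.082, 0], "roll": -0.04}, {"slide": [0.231, -0.102, 0.01], "roll": -0.06}]'

```text
t: 1.52
eef_pos: [381.2, -426.4, 205.2]
tcp_rot: [3.14, -0.0, 0.371]
ft_force: [0.5, -1.0, 0.6]
opening: 0.996
grip_force: 0.0
```

Emit:
step_arm --increments '[{"slide": [0.046, -0.02, 0.02], "roll": 0}, {"slide": [0.092, -0.041, 0.05], "roll": 0}, {"slide": [0.132, -0.0695, 0.08], "roll": 0}, {"slide": [0.132, -0.0695, 0.08], "roll": 0}]'

```text
t: 2.02
eef_pos: [478.4, -311.6, 122.7]
tcp_rot: [-3.138, 0.002, 0.375]
ft_force: [0.4, 0.2, 0.5]
opening: 1.0
grip_force: 0.0
```

```bash
python3 -c "
from h import *
s=state();print({k:np.round(v,3) for k,v in s.items()})"
```

```text
{'t': np.float64(2.025), 'joints': array([-0.693,  0.526,  1.788,  0.   ,  0.832,  0.503]), 'qvel': array([-0.061, -0.034, -0.044, -0.014,  0.03 , -0.039]), 'tau': array([  2.611, -56.694, -19.296,   0.239,  -0.402,   0.57 ]), 'eef_pos': array([ 478.366, -311.648,  122.668]), 'tcp_rot': array([-3.138e+00,  2.000e-03,  3.750e-01]), 'ft_force': array([0.387, 0.21 , 0.476]), 'moment': array([-0.049, -0.005, -0.021]), 'grip_force': np.float64(0.0), 'opening': np.float64(1.0)}
```

Emit:
step_arm --increments '[{"slide": [0.0085, 0.019, 0.02], "roll": 0.003}, {"slide": [0.0085, 0.019, 0.05], "roll": 0.003}, {"slide": [0.0085, 0.019, 0.06], "roll": 0.003}, {"slide": [0.0085, 0.019, 0.06], "roll": 0.003}]'

```text
t: 2.52
eef_pos: [492.3, -329.8, 64.8]
tcp_rot: [-3.141, 0.0, 0.367]
ft_force: [0.5, -0.2, 0.2]
opening: 0.999
grip_force: 0.0
```

Emit:
step_arm --increments '[{"slide": [0.002, -0.003, 0.02], "roll": 0}, {"slide": [0.002, -0.003, 0.04], "roll": 0}, {"slide": [0.002, -0.003, 0.052], "roll": 0}, {"slide": [0.002, -0.003, 0.057], "roll": 0}, {"slide": [0.002, -0.003, 0.057], "roll": 0}]'

```text
t: 3.15
eef_pos: [493.5, -326.0, 8.0]
tcp_rot: [3.141, -0.0, 0.368]
ft_force: [-0.4, 0.2, 0.0]
opening: 1.0
grip_force: 0.0
```

Emit:
step_arm --fingers 0 --increments '[{"slide": [0, 0, 0], "roll": 0}, {"slide": [0, 0, 0], "roll": 0}, {"slide": [0, 0, 0], "roll": 0}, {"slide": [0, 0, 0], "roll": 0}, {"slide": [0, 0, 0], "roll": 0}]'

```text
t: 3.78
eef_pos: [493.4, -325.8, 7.7]
tcp_rot: [3.141, -0.0, 0.368]
ft_force: [0.5, 0.3, -0.5]
opening: 0.532
grip_force: 0.0
```

Emit:
step_arm --increments '[{"slide": [0, 0, 0], "roll": 0}, {"slide": [0, 0, 0], "roll": 0}, {"slide": [0, 0, 0], "roll": 0}]'

```text
t: 4.15
eef_pos: [493.5, -326.1, 7.7]
tcp_rot: [3.141, -0.0, 0.368]
ft_force: [1.1, -2.0, -0.7]
opening: 0.416
grip_force: 29.9
```

Emit:
step_arm --increments '[{"slide": [0, 0, -0.02], "roll": 0}, {"slide": [0, 0, -0.06], "roll": 0}, {"slide": [0, 0, -0.11], "roll": -0.15}, {"slide": [0, 0, -0.16], "roll": -0.3}, {"slide": [0, 0, -0.2], "roll": -0.45}]'

```text
t: 4.78
eef_pos: [493.0, -325.3, 209.1]
tcp_rot: [-3.141, -0.0, 0.823]
ft_force: [0.8, 0.0, -5.4]
opening: 0.415
grip_force: 29.9
```

Emit:
step_arm --increments '[{"slide": [0, 0, -0.015], "roll": -0.15}, {"slide": [0, 0, -0.03], "roll": -0.3}, {"slide": [0, 0, -0.03], "roll": -0.45}, {"slide": [0, 0, -0.03], "roll": -0.6}, {"slide": [0, 0, -0.03], "roll": -0.75}]'

```text
t: 5.4
eef_pos: [492.8, -325.2, 236.8]
tcp_rot: [-3.14, -0.001, 1.573]
ft_force: [0.8, 1.1, -4.7]
opening: 0.417
grip_force: 29.9
```

Emit:
step_arm --increments '[{"slide": [0, 0, 0], "roll": -0.15}, {"slide": [0, 0, 0], "roll": -0.3}, {"slide": [0, 0, 0], "roll": -0.45}, {"slide": [0, 0, 0], "roll": -0.6}, {"slide": [0, 0, 0], "roll": -0.75}]'

```text
t: 6.02
eef_pos: [492.9, -325.2, 236.8]
tcp_rot: [-3.141, -0.002, 2.323]
ft_force: [-1.0, -0.3, -5.1]
opening: 0.418
grip_force: 29.9
```

Emit:
step_arm --increments '[{"slide": [0, 0, 0], "roll": -0.15}, {"slide": [0, 0, 0], "roll": -0.3}, {"slide": [0, 0, 0], "roll": -0.45}, {"slide": [0, 0, 0], "roll": -0.6}, {"slide": [0, 0, 0], "roll": -0.75}]'

```text
t: 6.65
eef_pos: [492.9, -325.2, 236.8]
tcp_rot: [3.14, -0.002, 3.073]
ft_force: [0.8, 0.1, -4.8]
opening: 0.414
grip_force: 29.9
```

Emit:
step_arm --increments '[{"slide": [-0.006, 0.04, 0], "roll": 0}, {"slide": [-0.014, 0.1, 0], "roll": 0}, {"slide": [-0.023, 0.16, 0], "roll": 0}, {"slide": [-0.032, 0.22, 0], "roll": 0}, {"slide": [-0.04, 0.28, 0], "roll": 0}]'

```text
t: 7.28
eef_pos: [553.5, -47.4, 237.0]
tcp_rot: [3.141, -0.002, 3.068]
ft_force: [1.2, -0.9, -5.1]
opening: 0.415
grip_force: 29.9
```

Emit:
step_arm --increments '[{"slide": [-0.006, 0.04, 0], "roll": -0.1}, {"slide": [-0.0088, 0.0615, 0], "roll": -0.223}, {"slide": [-0.0088, 0.0615, 0], "roll": -0.223}, {"slide": [-0.0088, 0.0615, 0], "roll": -0.223}]'

```text
t: 7.78
eef_pos: [566.8, 10.8, 237.2]
tcp_rot: [3.142, -0.001, -2.994]
ft_force: [-0.8, -0.5, -4.5]
opening: 0.42
grip_force: 29.9
```

```bash
python3 - <<'E'
from h import *
s=state(); print(s["eef_pos"].round(1) if hasattr(s["eef_pos"],'round') else s["eef_pos"],s["tcp_rot"],s["joints"])
c=cam("side"); i=c["color"][90:270,180:420,::-1]; cv2.imwrite("pics/pre.png",cv2.resize(i,None,fx=3,fy=3,interpolation=cv2.INTER_CUBIC))
for n in("side","top"):
  if n=="top": c=cam("top")
  for t in("crank_hub","crank_knob"): print(n,t,[(np.round(m["uv"]),m["confidence"],at_z(c,m["uv"],229+(26 if t=="crank_hub" else 42)).round(1)) for m in mark_of(n,t)])
E
```

```text
[566.8  10.8 237.2] [ 3.14152085e+00 -1.18211417e-03 -2.99429396e+00] [-9.74248453e-02  3.85919365e-01  1.67443886e+00 -2.45441812e-04
  1.08239874e+00 -1.81540453e+00]
side crank_hub [(array([292., 193.]), 0.68, array([566.4,  14.6, 255. ]))]
side crank_knob [(array([341., 188.]), 0.89, array([483.1,  -4.1, 271. ]))]
top crank_hub []
top crank_knob []
```

View pics/pre.png

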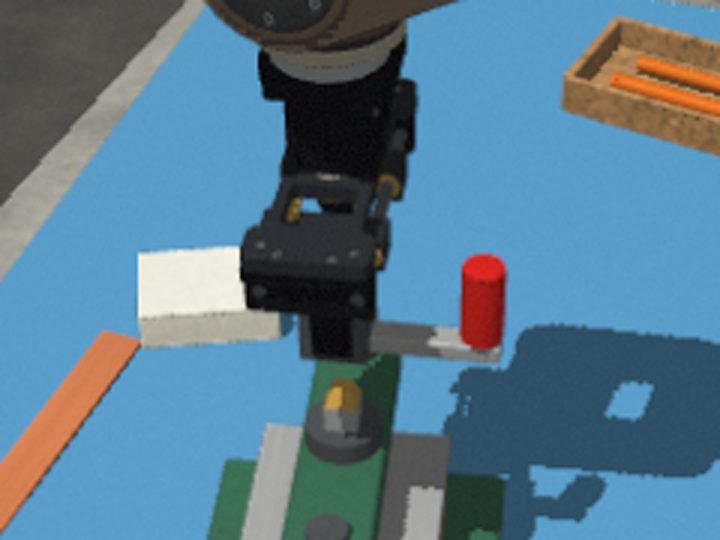

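The side view shows the crank held level. The hub, at crop (340,340), is right above the brass tip at (340,395). I'll correct by about 2 mm and lower it.

Emit:
step_arm --increments '[{"slide": [0.0015, 0.0015, 0.015], "roll": 0}, {"slide": [0.0015, 0.0015, 0.03], "roll": 0}, {"slide": [0.0015, 0.0015, 0.035], "roll": 0}, {"slide": [0.0015, 0.0015, 0.035], "roll": 0}]'

```text
t: 8.57
eef_pos: [565.4, 12.5, 202.0]
tcp_rot: [3.141, -0.001, -2.992]
ft_force: [0.3, -0.9, -4.6]
opening: 0.421
grip_force: 29.9
```

Emit:
step_arm --increments '[{"slide": [0, 0, 0.004], "roll": 0}, {"slide": [0, 0, 0.008], "roll": 0}, {"slide": [0, 0, 0.012], "roll": 0}, {"slide": [0, 0, 0.012], "roll": 0}]'

```text
t: 9.07
eef_pos: [565.3, 12.4, 190.3]
tcp_rot: [3.142, -0.001, -2.992]
ft_force: [-0.1, -0.0, -4.2]
opening: 0.42
grip_force: 29.9
```

No contact so far. I'll lower it to the collar.

Emit:
step_arm --increments '[{"slide": [0, 0, 0.004], "roll": 0}, {"slide": [0, 0, 0.008], "roll": 0}, {"slide": [0, 0, 0.012], "roll": 0}, {"slide": [0, 0, 0.015], "roll": 0}, {"slide": [0, 0, 0.015], "roll": 0}]'

```text
t: 9.7
eef_pos: [565.4, 12.4, 175.4]
tcp_rot: [-3.142, -0.0, -2.992]
ft_force: [0.0, -0.9, -4.0]
opening: 0.419
grip_force: 29.9
```

Emit:
step_arm --increments '[{"slide": [0, 0, 0.002], "roll": 0}, {"slide": [0, 0, 0.003], "roll": 0}, {"slide": [0, 0, 0.003], "roll": 0}]'

```text
t: 10.07
eef_pos: [565.5, 12.4, 172.7]
tcp_rot: [-3.141, 0.0, -2.992]
ft_force: [0.2, -0.2, -4.8]
opening: 0.423
grip_force: 29.9
```

Emit:
step_arm --increments '[{"slide": [0, 0, 0], "roll": 0.15}, {"slide": [0, 0, 0], "roll": 0.32}, {"slide": [0, 0, 0], "roll": 0.49}, {"slide": [0, 0, 0], "roll": 0.66}, {"slide": [0, 0, 0], "roll": 0.83}]'

```text
t: 10.7
eef_pos: [565.8, 11.6, 172.7]
tcp_rot: [-3.141, 0.001, 2.455]
ft_force: [0.4, -5.7, -4.0]
opening: 0.422
grip_force: 29.9
```

```bash
python3 -c "
from h import *
s=state();print({k:np.round(s[k],3) for k in ('joints','ft_force','moment','eef_pos','tcp_rot')})"
```

```text
{'joints': array([-0.096,  0.454,  1.755, -0.002,  0.932, -0.979]), 'ft_force': array([ 0.396, -5.664, -3.95 ]), 'moment': array([-0.986, -0.347,  0.076]), 'eef_pos': array([565.769,  11.554, 172.736]), 'tcp_rot': array([-3.141e+00,  1.000e-03,  2.455e+00])}
```

Emit:
step_arm --increments '[{"slide": [0, 0, 0], "roll": 0.17}, {"slide": [0, 0, 0], "roll": 0.34}, {"slide": [0, 0, 0], "roll": 0.51}, {"slide": [0, 0, 0], "roll": 0.68}, {"slide": [0, 0, 0], "roll": 0.85}]'

```text
t: 11.32
eef_pos: [566.0, 11.6, 172.8]
tcp_rot: [3.14, 0.002, 1.605]
ft_force: [1.5, -4.7, -5.2]
opening: 0.42
grip_force: 29.9
```

Emit:
step_arm --increments '[{"slide": [0, 0, 0], "roll": 0.17}, {"slide": [0, 0, 0], "roll": 0.34}, {"slide": [0, 0, 0], "roll": 0.51}, {"slide": [0, 0, 0], "roll": 0.68}, {"slide": [0, 0, 0], "roll": 0.85}]'

```text
t: 11.95
eef_pos: [565.9, 11.6, 172.7]
tcp_rot: [3.14, 0.0, 0.755]
ft_force: [0.9, -6.2, -4.3]
opening: 0.42
grip_force: 29.9
```

```bash
python3 - <<'E'
from h import *
s=state();print({k:np.round(s[k],3) for k in ('joints','ft_force','moment','eef_pos','tcp_rot')})
c=cam("side"); i=c["color"][120:300,180:420,::-1]; cv2.imwrite("pics/wind.png",cv2.resize(i,None,fx=3,fy=3,interpolation=cv2.INTER_CUBIC))
E
```

```text
{'joints': array([-0.096,  0.454,  1.755, -0.002,  0.932,  0.721]), 'ft_force': array([ 0.872, -6.197, -4.303]), 'moment': array([-1.136, -0.226,  0.112]), 'eef_pos': array([565.85 ,  11.553, 172.749]), 'tcp_rot': array([3.14 , 0.   , 0.755])}
```

View pics/wind.png

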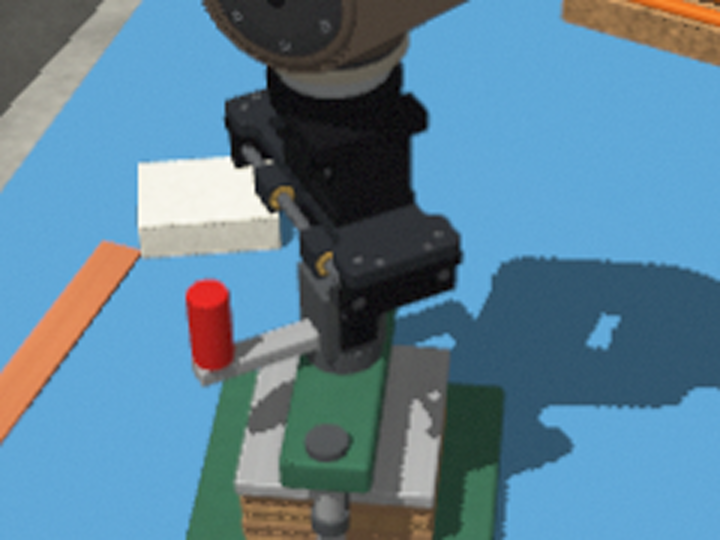

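The crank is seated on the collar and turning with the tool: the knob at crop (210,320), the hub at (330,320). Continuing.

Emit:
step_arm --increments '[{"slide": [0, 0, 0], "roll": 0.17}, {"slide": [0, 0, 0], "roll": 0.34}, {"slide": [0, 0, 0], "roll": 0.51}, {"slide": [0, 0, 0], "roll": 0.68}, {"slide": [0, 0, 0], "roll": 0.85}]'

```text
t: 12.62
eef_pos: [566.0, 11.5, 172.8]
tcp_rot: [3.14, -0.001, -0.095]
ft_force: [2.1, -6.8, -4.7]
opening: 0.421
grip_force: 29.9
```

Emit:
step_arm --increments '[{"slide": [0, 0, 0], "roll": 0.17}, {"slide": [0, 0, 0], "roll": 0.34}, {"slide": [0, 0, 0], "roll": 0.51}, {"slide": [0, 0, 0], "roll": 0.68}, {"slide": [0, 0, 0], "roll": 0.85}]'

```text
t: 13.25
eef_pos: [565.8, 11.6, 172.8]
tcp_rot: [3.141, -0.002, -0.945]
ft_force: [1.1, -6.1, -3.8]
opening: 0.418
grip_force: 29.9
```

Emit:
step_arm --fingers 1.0 --increments '[{"slide": [0, 0, 0], "roll": 0}, {"slide": [0, 0, 0], "roll": 0}, {"slide": [0, 0, 0], "roll": 0}, {"slide": [0, 0, 0], "roll": 0}, {"slide": [0, 0, 0], "roll": 0}]'

```text
t: 13.88
eef_pos: [565.5, 12.5, 172.6]
tcp_rot: [-3.142, -0.0, -0.939]
ft_force: [-0.4, 0.3, 0.1]
opening: 0.89
grip_force: 0.0
```

Emit:
step_arm --increments '[{"slide": [0, 0, -0.012], "roll": 0}, {"slide": [0, 0, -0.012], "roll": -0.157}, {"slide": [0, 0, -0.012], "roll": -0.314}, {"slide": [0, 0, -0.012], "roll": -0.471}, {"slide": [0, 0, -0.012], "roll": -0.628}]'

```text
t: 14.5
eef_pos: [565.7, 12.4, 185.5]
tcp_rot: [-3.141, -0.001, -0.306]
ft_force: [0.1, 0.6, 0.3]
opening: 1.002
grip_force: 0.0
```

Emit:
step_arm --increments '[{"slide": [0, 0, 0], "roll": -0.18}, {"slide": [0, 0, 0], "roll": -0.36}, {"slide": [0, 0, 0], "roll": -0.54}, {"slide": [0, 0, 0], "roll": -0.72}, {"slide": [0, 0, 0], "roll": -0.9}]'

```text
t: 15.12
eef_pos: [565.7, 12.4, 185.5]
tcp_rot: [3.141, -0.001, 0.595]
ft_force: [-0.3, 0.3, -0.8]
opening: 1.004
grip_force: 0.0
```

Emit:
step_arm --increments '[{"slide": [0, 0, 0], "roll": -0.18}, {"slide": [0, 0, 0], "roll": -0.36}, {"slide": [0, 0, 0], "roll": -0.54}, {"slide": [0, 0, 0], "roll": -0.72}, {"slide": [0, 0, 0], "roll": -0.9}]'

```text
t: 15.75
eef_pos: [565.7, 12.4, 185.5]
tcp_rot: [3.141, 0.0, 1.495]
ft_force: [0.1, -0.3, -0.1]
opening: 0.999
grip_force: 0.0
```

Emit:
step_arm --increments '[{"slide": [0, 0, 0], "roll": -0.18}, {"slide": [0, 0, 0], "roll": -0.36}, {"slide": [0, 0, 0], "roll": -0.54}, {"slide": [0, 0, 0], "roll": -0.72}, {"slide": [0, 0, 0], "roll": -0.9}]'

```text
t: 16.38
eef_pos: [565.7, 12.4, 185.5]
tcp_rot: [3.141, 0.001, 2.395]
ft_force: [0.2, 0.1, 0.5]
opening: 0.996
grip_force: 0.0
```

Emit:
step_arm --increments '[{"slide": [0, 0, 0], "roll": -0.18}, {"slide": [0, 0, 0], "roll": -0.36}, {"slide": [0, 0, 0], "roll": -0.54}, {"slide": [0, 0, 0], "roll": -0.72}, {"slide": [0, 0, 0], "roll": -0.9}]'

```text
t: 17.0
eef_pos: [565.7, 12.4, 185.5]
tcp_rot: [-3.141, 0.001, -2.988]
ft_force: [0.2, -0.0, 0.4]
opening: 1.002
grip_force: 0.0
```

Emit:
step_arm --increments '[{"slide": [0, 0, 0], "roll": -0.16}, {"slide": [0, 0, 0], "roll": -0.32}, {"slide": [0, 0, 0], "roll": -0.484}, {"slide": [0, 0, 0], "roll": -0.484}]'

```text
t: 17.5
eef_pos: [565.7, 12.4, 185.3]
tcp_rot: [-3.141, 0.001, -2.511]
ft_force: [-0.2, 0.3, -0.1]
opening: 1.001
grip_force: 0.0
```

```bash
python3 - <<'E'
from h import *
s=state();print({k:np.round(s[k],3) for k in ('joints','ft_force','moment','eef_pos','tcp_rot')})
P=cloud(cam("side")); rep("knob",P,565+85*np.cos(-.94),12+85*np.sin(-.94),30,205,240)
c=cam("side"); print([(m["uv"],m["confidence"],at_z(c,m["uv"],164.5+42).round(1)) for m in mark_of("side","crank_knob")])
save(c,"regrip.png")
E
```

```text
{'joints': array([-0.095,  0.439,  1.741, -0.   ,  0.96 , -2.296]), 'ft_force': array([-0.236,  0.325, -0.114]), 'moment': array([ 0.212, -0.098, -0.016]), 'eef_pos': array([565.668,  12.415, 185.322]), 'tcp_rot': array([-3.141e+00,  1.000e-03, -2.511e+00])}
knob 14 [622.4 -51.8] [ 5.1 16.2] 23.0 z med/max 210.5 232.1
[([276.5, 186.2], 0.56, array([620.5, -52.8, 206.5]))]
```

Emit:
step_arm --fingers 0 --increments '[{"slide": [0.0005, -0.001, 0], "roll": 0}, {"slide": [0.0005, -0.001, 0], "roll": 0}, {"slide": [0.0005, -0.001, 0], "roll": 0}, {"slide": [0.0005, -0.001, 0], "roll": 0}, {"slide": [0.0005, -0.001, 0], "roll": 0}]'

```text
t: 18.27
eef_pos: [565.7, 11.3, 184.6]
tcp_rot: [-3.142, -0.0, -2.51]
ft_force: [-0.3, -0.5, 0.1]
opening: 0.529
grip_force: 0.0
```

Emit:
step_arm --increments '[{"slide": [0, 0, 0], "roll": 0}, {"slide": [0, 0, 0], "roll": 0}, {"slide": [0, 0, 0], "roll": 0}]'

```text
t: 18.65
eef_pos: [565.6, 11.3, 184.6]
tcp_rot: [3.142, -0.0, -2.51]
ft_force: [0.0, -0.1, -0.8]
opening: 0.421
grip_force: 29.8
```

Emit:
step_arm --increments '[{"slide": [0, 0, 0], "roll": 0.15}, {"slide": [0, 0, 0], "roll": 0.32}, {"slide": [0, 0, 0], "roll": 0.49}, {"slide": [0, 0, 0], "roll": 0.66}, {"slide": [0, 0, 0], "roll": 0.83}]'

```text
t: 19.27
eef_pos: [565.7, 11.2, 184.6]
tcp_rot: [-3.141, 0.0, 2.937]
ft_force: [0.6, -0.7, -0.7]
opening: 0.421
grip_force: 29.8
```

Emit:
step_arm --increments '[{"slide": [0, 0, 0], "roll": 0.17}, {"slide": [0, 0, 0], "roll": 0.34}, {"slide": [0, 0, 0], "roll": 0.51}, {"slide": [0, 0, 0], "roll": 0.68}, {"slide": [0, 0, 0], "roll": 0.85}]'

```text
t: 19.9
eef_pos: [565.7, 11.2, 184.6]
tcp_rot: [-3.142, 0.0, 2.087]
ft_force: [0.9, -0.4, -0.8]
opening: 0.422
grip_force: 29.8
```

Emit:
step_arm --increments '[{"slide": [0, 0, 0], "roll": 0.17}, {"slide": [0, 0, 0], "roll": 0.34}, {"slide": [0, 0, 0], "roll": 0.51}, {"slide": [0, 0, 0], "roll": 0.68}, {"slide": [0, 0, 0], "roll": 0.85}]'

```text
t: 20.52
eef_pos: [565.8, 11.2, 184.6]
tcp_rot: [3.141, 0.0, 1.237]
ft_force: [-0.5, 0.9, -0.6]
opening: 0.418
grip_force: 29.8
```

```bash
python3 - <<'E'
from h import *
s=state();print({k:np.round(s[k],3) for k in ('joints','ft_force','moment','eef_pos','tcp_rot')})
c=cam("side"); print([(m["uv"],m["confidence"],at_z(c,m["uv"],164.5+42).round(1)) for m in mark_of("side","crank_knob")])
E
```

```text
{'joints': array([-0.097,  0.44 ,  1.742, -0.   ,  0.96 ,  0.237]), 'ft_force': array([-0.531,  0.919, -0.573]), 'moment': array([-0.115, -0.21 ,  0.047]), 'eef_pos': array([565.8  ,  11.229, 184.61 ]), 'tcp_rot': array([3.141, 0.   , 1.237])}
[([332.4, 229.3], 0.7, array([486.5,  33.5, 206.5]))]
```

Emit:
step_arm --increments '[{"slide": [0, 0, 0], "roll": 0.17}, {"slide": [0, 0, 0], "roll": 0.34}, {"slide": [0, 0, 0], "roll": 0.51}, {"slide": [0, 0, 0], "roll": 0.68}, {"slide": [0, 0, 0], "roll": 0.85}]'

```text
t: 21.25
eef_pos: [565.9, 11.2, 184.6]
tcp_rot: [3.141, -0.0, 0.392]
ft_force: [1.8, -0.0, -1.8]
opening: 0.422
grip_force: 29.8
```

```bash
python3 - <<'E'
from h import *
s=state();print({k:np.round(s[k],3) for k in ('joints','ft_force','moment','tau')})
for n in("side",):
    c=cam(n); save(c,"gap.png"); cv2.imwrite("pics/gap2.png",cv2.resize(c["color"][210:320,230:360,::-1],None,fx=5,fy=5,interpolation=cv2.INTER_CUBIC))
for t in ("side","top"):
    P=cloud(cam(t)); h=P[(np.hypot(P[:,0]-565,P[:,1]-12)<90)&(P[:,2]>25)&(P[:,2]<125)]; print(t,np.histogram(h[:,2],np.arange(25,126,4))[0])
E
```

```text
{'joints': array([-0.097,  0.44 ,  1.742, -0.   ,  0.959,  1.082]), 'ft_force': array([ 1.811, -0.037, -1.81 ]), 'moment': array([-0.178, -0.277,  0.043]), 'tau': array([  0.34 , -56.025, -23.054,   0.238,   0.309,  -2.169])}
side [ 421  779  164   87   38   92  102   82   39   89   71   12   31   78
  392 1329   73    6    9    6    7    9    3    0    0]
top [0 0 0 0 0 0 0 0 0 0 0 0 0 0 0 0 0 0 0 0 0 0 0 0 0]
```

View pics/gap2.png

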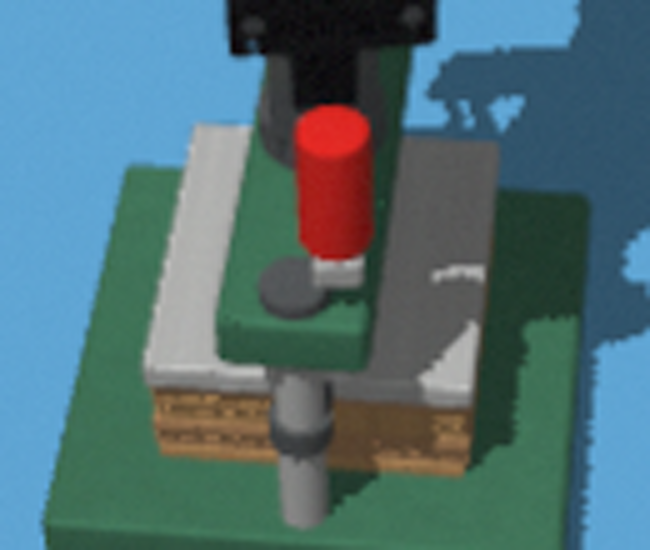

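The knob is toward the camera at crop (335,180) and the plate is almost on the card at (310,385). From here I'll go in smaller steps and watch the torque.

Emit:
step_arm --increments '[{"slide": [0, 0, 0], "roll": 0.15}, {"slide": [0, 0, 0], "roll": 0.3}, {"slide": [0, 0, 0], "roll": 0.45}]'

```text
t: 21.78
eef_pos: [565.8, 11.2, 184.6]
tcp_rot: [3.141, -0.0, -0.055]
ft_force: [1.0, -2.1, -1.2]
opening: 0.422
grip_force: 29.8
```

```bash
python3 - <<'E'
from h import *
s=state();print({k:np.round(s[k],3) for k in ('joints','ft_force','moment','tau','tcp_rot')})
P=cloud(cam("side")); h=P[(np.hypot(P[:,0]-565,P[:,1]-12)<90)&(P[:,2]>70)&(P[:,2]<100)]; print(np.histogram(h[:,2],np.arange(70,101,2))[0], np.median(h[(h[:,2]>80)&(h[:,2]<94),2]))
c=cam("side"); print([(m["uv"],m["confidence"],at_z(c,m["uv"],164.5+42).round(1)) for m in mark_of("side","crank_knob")])
E
```

```text
{'joints': array([-0.097,  0.44 ,  1.742, -0.   ,  0.959,  1.529]), 'ft_force': array([ 1.009, -2.1  , -1.226]), 'moment': array([-0.149, -0.272,  0.075]), 'tau': array([  0.401, -56.175, -22.967,   0.23 ,   0.37 ,  -1.909]), 'tcp_rot': array([ 3.141, -0.   , -0.055])}
[  3  13  18  28  41  55 247 608 496 117  10   1   5   1   4] 85.62771442268212
[([272.7, 244.2], 0.62, array([574.4,  98.9, 206.5]))]
```

Emit:
step_arm --increments '[{"slide": [0, 0, 0], "roll": 0.15}, {"slide": [0, 0, 0], "roll": 0.3}, {"slide": [0, 0, 0], "roll": 0.45}]'

```text
t: 22.3
eef_pos: [565.8, 11.3, 184.6]
tcp_rot: [3.142, -0.0, -0.505]
ft_force: [2.0, -1.5, -0.4]
opening: 0.422
grip_force: 29.8
```

Emit:
step_arm --increments '[{"slide": [0, 0, 0], "roll": 0.15}, {"slide": [0, 0, 0], "roll": 0.3}, {"slide": [0, 0, 0], "roll": 0.43}]'

```text
t: 22.68
eef_pos: [565.8, 11.3, 184.6]
tcp_rot: [-3.141, -0.0, -0.934]
ft_force: [2.1, -0.8, -1.2]
opening: 0.42
grip_force: 29.8
```

```bash
python3 - <<'E'
from h import *
s=state();print({k:np.round(s[k],3) for k in ('joints','ft_force','moment','tau','tcp_rot')})
c=cam("side"); P=cloud(c); h=P[(np.hypot(P[:,0]-565,P[:,1]-12)<90)&(P[:,2]>70)&(P[:,2]<100)]; print(np.histogram(h[:,2],np.arange(70,101,2))[0], np.median(h[(h[:,2]>80)&(h[:,2]<94),2]))
print([(m["uv"],m["confidence"],at_z(c,m["uv"],164.5+42).round(1)) for m in mark_of("side","crank_knob")])
cv2.imwrite("pics/gap3.png",cv2.resize(c["color"][265:320,240:340,::-1],None,fx=8,fy=8,interpolation=cv2.INTER_CUBIC))
E
```

```text
{'joints': array([-0.097,  0.44 ,  1.742, -0.   ,  0.959,  2.409]), 'ft_force': array([ 2.055, -0.766, -1.239]), 'moment': array([-0.117, -0.385,  0.065]), 'tau': array([  0.549, -56.369, -22.794,   0.195,   0.504,  -1.514]), 'tcp_rot': array([-3.141, -0.   , -0.934])}
[  2  11  27  51  44 125 534 756 311  32   2   2   3   4   4] 84.59015913142986
[([244.9, 222.2], 0.83, array([640.7,  60. , 206.5]))]
```

View pics/gap3.png

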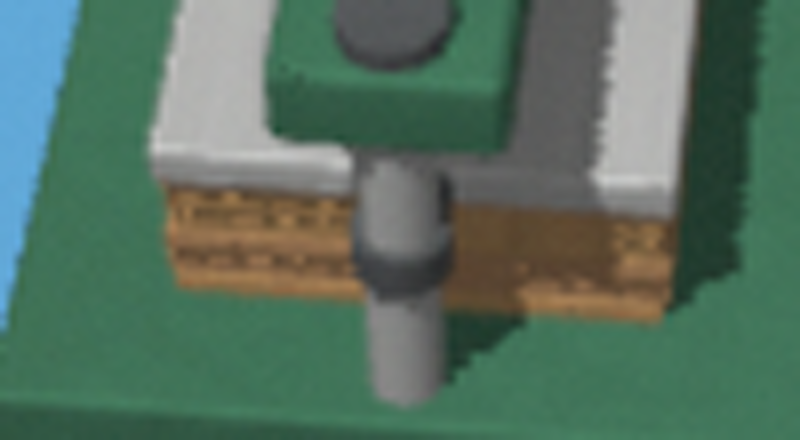

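The picture shows no clear gap, but the plate is still descending (85.6 to 84.6 mm) and no stop has been felt. I'll regrip for a third stroke.

Emit:
step_arm --fingers 0.85 --increments '[{"slide": [0, 0, 0], "roll": 0}, {"slide": [0, 0, 0], "roll": 0}, {"slide": [0, 0, 0], "roll": 0}, {"slide": [0, 0, 0], "roll": 0}, {"slide": [0, 0, 0], "roll": 0}]'

```text
t: 23.4
eef_pos: [565.6, 11.3, 184.6]
tcp_rot: [3.142, -0.0, -0.937]
ft_force: [-0.0, -0.7, 0.4]
opening: 0.841
grip_force: 0.0
```

Emit:
step_arm --increments '[{"slide": [0, 0, 0], "roll": -0.16}, {"slide": [0, 0, 0], "roll": -0.34}, {"slide": [0, 0, 0], "roll": -0.52}, {"slide": [0, 0, 0], "roll": -0.7}, {"slide": [0, 0, 0], "roll": -0.88}]'

```text
t: 24.02
eef_pos: [565.7, 11.3, 184.6]
tcp_rot: [3.142, -0.0, -0.051]
ft_force: [0.3, -0.4, -0.0]
opening: 0.847
grip_force: 0.0
```

Emit:
step_arm --increments '[{"slide": [0, 0, 0], "roll": -0.18}, {"slide": [0, 0, 0], "roll": -0.36}, {"slide": [0, 0, 0], "roll": -0.54}, {"slide": [0, 0, 0], "roll": -0.72}, {"slide": [0, 0, 0], "roll": -0.9}]'

```text
t: 24.65
eef_pos: [565.7, 11.3, 184.6]
tcp_rot: [3.142, 0.0, 0.849]
ft_force: [0.3, 0.1, 0.8]
opening: 0.85
grip_force: 0.0
```

Emit:
step_arm --increments '[{"slide": [0, 0, 0], "roll": -0.18}, {"slide": [0, 0, 0], "roll": -0.36}, {"slide": [0, 0, 0], "roll": -0.54}, {"slide": [0, 0, 0], "roll": -0.72}, {"slide": [0, 0, 0], "roll": -0.9}]'

```text
t: 25.28
eef_pos: [565.7, 11.3, 184.6]
tcp_rot: [-3.142, 0.0, 1.749]
ft_force: [0.6, -0.9, 0.3]
opening: 0.851
grip_force: 0.0
```

Emit:
step_arm --increments '[{"slide": [0, 0, 0], "roll": -0.18}, {"slide": [0, 0, 0], "roll": -0.36}, {"slide": [0, 0, 0], "roll": -0.54}, {"slide": [0, 0, 0], "roll": -0.72}, {"slide": [0, 0, 0], "roll": -0.9}]'

```text
t: 25.9
eef_pos: [565.6, 11.3, 184.6]
tcp_rot: [-3.142, 0.0, 2.649]
ft_force: [-0.3, -0.2, -0.0]
opening: 0.853
grip_force: 0.0
```

Emit:
step_arm --increments '[{"slide": [0, 0, 0], "roll": -0.18}, {"slide": [0, 0, 0], "roll": -0.36}, {"slide": [0, 0, 0], "roll": -0.54}, {"slide": [0, 0, 0], "roll": -0.72}, {"slide": [0, 0, 0], "roll": -0.9}]'

```text
t: 26.52
eef_pos: [565.7, 11.3, 184.6]
tcp_rot: [-3.142, -0.0, -2.734]
ft_force: [-0.4, 0.1, 0.1]
opening: 0.849
grip_force: 0.0
```

Emit:
step_arm --increments '[{"slide": [0, 0, 0], "roll": -0.12}, {"slide": [0, 0, 0], "roll": -0.232}, {"slide": [0, 0, 0], "roll": -0.232}]'

```text
t: 26.9
eef_pos: [565.7, 11.3, 184.6]
tcp_rot: [-3.142, -0.0, -2.509]
ft_force: [0.8, 0.3, -0.4]
opening: 0.848
grip_force: 0.0
```

Emit:
step_arm --fingers 0 --increments '[{"slide": [0, 0, 0], "roll": 0}, {"slide": [0, 0, 0], "roll": 0}, {"slide": [0, 0, 0], "roll": 0}, {"slide": [0, 0, 0], "roll": 0}, {"slide": [0, 0, 0], "roll": 0}]'

```text
t: 27.52
eef_pos: [565.7, 11.3, 184.6]
tcp_rot: [-3.142, -0.0, -2.509]
ft_force: [-0.5, -0.0, 0.2]
opening: 0.42
grip_force: 29.9
```

Emit:
step_arm --increments '[{"slide": [0, 0, 0], "roll": 0}, {"slide": [0, 0, 0], "roll": 0}]'

```text
t: 27.78
eef_pos: [565.7, 11.3, 184.6]
tcp_rot: [-3.142, -0.0, -2.508]
ft_force: [1.1, -0.5, 0.3]
opening: 0.419
grip_force: 29.9
```

Emit:
step_arm --increments '[{"slide": [0, 0, 0], "roll": 0.1}, {"slide": [0, 0, 0], "roll": 0.2}, {"slide": [0, 0, 0], "roll": 0.3}, {"slide": [0, 0, 0], "roll": 0.4}, {"slide": [0, 0, 0], "roll": 0.5}]'

```text
t: 28.4
eef_pos: [565.8, 11.3, 184.6]
tcp_rot: [-3.141, 0.0, -3.012]
ft_force: [0.8, 0.5, -0.3]
opening: 0.418
grip_force: 29.9
```

Emit:
step_arm --increments '[{"slide": [0, 0, 0], "roll": 0.1}, {"slide": [0, 0, 0], "roll": 0.2}, {"slide": [0, 0, 0], "roll": 0.3}, {"slide": [0, 0, 0], "roll": 0.4}, {"slide": [0, 0, 0], "roll": 0.5}]'

```text
t: 29.02
eef_pos: [565.9, 11.3, 184.6]
tcp_rot: [-3.142, 0.001, 2.772]
ft_force: [1.5, -1.1, -0.9]
opening: 0.418
grip_force: 29.9
```

```bash
cat > chk.py <<'E'
from h import *
s=state();print({k:np.round(s[k],3) for k in ('joints','ft_force','moment','tcp_rot')},"tau6",s["tau"][5])
c=cam("side"); P=cloud(c); h=P[(np.hypot(P[:,0]-565,P[:,1]-12)<90)]; print(np.median(h[(h[:,2]>78)&(h[:,2]<94),2]))
k=[(m["uv"],m["confidence"],at_z(c,m["uv"],164.5+42).round(1)) for m in mark_of("side","crank_knob")]; print(k)
if k: print("knob ang",np.arctan2(k[0][2][1]-12,k[0][2][0]-565))
E
python3 chk.py
```

```text
{'joints': array([-0.097,  0.44 ,  1.742, -0.   ,  0.959, -1.297]), 'ft_force': array([ 1.475, -1.063, -0.886]), 'moment': array([-0.01, -0.36,  0.09]), 'tcp_rot': array([-3.142e+00,  1.000e-03,  2.772e+00])} tau6 -1.2559814751148224
83.33836340267487
[]
```

Still descending freely; continuing.

Emit:
step_arm --increments '[{"slide": [0, 0, 0], "roll": 0.1}, {"slide": [0, 0, 0], "roll": 0.2}, {"slide": [0, 0, 0], "roll": 0.3}, {"slide": [0, 0, 0], "roll": 0.4}, {"slide": [0, 0, 0], "roll": 0.5}]'

```text
t: 29.75
eef_pos: [565.8, 11.2, 184.6]
tcp_rot: [3.141, 0.0, 2.274]
ft_force: [0.6, -0.4, -0.6]
opening: 0.42
grip_force: 29.9
```

Emit:
step_arm --increments '[{"slide": [0, 0, 0], "roll": 0.1}, {"slide": [0, 0, 0], "roll": 0.2}, {"slide": [0, 0, 0], "roll": 0.3}]'

```text
t: 30.12
eef_pos: [565.8, 11.2, 184.6]
tcp_rot: [3.141, 0.0, 1.974]
ft_force: [1.2, 0.1, -1.6]
opening: 0.419
grip_force: 29.9
```

```bash
python3 chk.py
```

```text
{'joints': array([-0.097,  0.44 ,  1.742, -0.   ,  0.959, -0.5  ]), 'ft_force': array([ 1.157,  0.101, -1.608]), 'moment': array([-0.133, -0.301,  0.052]), 'tcp_rot': array([3.141, 0.   , 1.974])} tau6 -1.255195029079914
82.437188345236
[([286.9, 185.9], 0.85, array([601.8, -59.3, 206.5]))]
knob ang -1.0943289073211904
```

Emit:
step_arm --increments '[{"slide": [0, 0, 0], "roll": 0.1}, {"slide": [0, 0, 0], "roll": 0.2}, {"slide": [0, 0, 0], "roll": 0.3}, {"slide": [0, 0, 0], "roll": 0.4}, {"slide": [0, 0, 0], "roll": 0.5}]'

```text
t: 30.85
eef_pos: [565.8, 11.2, 184.6]
tcp_rot: [3.141, 0.0, 1.476]
ft_force: [1.4, 4.1, -0.5]
opening: 0.421
grip_force: 30.0
```

Emit:
step_arm --increments '[{"slide": [0, 0, 0], "roll": 0.1}, {"slide": [0, 0, 0], "roll": 0.2}, {"slide": [0, 0, 0], "roll": 0.3}]'

```text
t: 31.22
eef_pos: [565.9, 11.4, 185.2]
tcp_rot: [3.14, 0.001, 1.179]
ft_force: [-1.0, -4.5, 5.1]
opening: 0.466
grip_force: 35.9
```

```bash
python3 chk.py
```

```text
{'joints': array([-9.600e-02,  4.390e-01,  1.741e+00, -1.000e-03,  9.600e-01,
        2.960e-01]), 'ft_force': array([-1.032, -4.54 ,  5.117]), 'moment': array([-0.976,  0.058,  1.922]), 'tcp_rot': array([3.140e+00, 1.000e-03, 1.179e+00])} tau6 0.528215579688549
81.80987662629184
[]
```

The stop is reached: wrist moment 1.9 N m, and the fingers are being wedged open. I'll relax the twist, release and rise clear.

Emit:
step_arm --increments '[{"slide": [0, 0, 0], "roll": -0.1}, {"slide": [0, 0, 0], "roll": -0.2}, {"slide": [0, 0, 0], "roll": -0.2}]'

```text
t: 31.7
eef_pos: [565.8, 11.3, 185.1]
tcp_rot: [3.141, -0.0, 1.378]
ft_force: [-0.8, -0.6, 5.6]
opening: 0.454
grip_force: 27.5
```

Emit:
step_arm --fingers 1.0 --increments '[{"slide": [0, 0, 0], "roll": 0}, {"slide": [0, 0, 0], "roll": 0}, {"slide": [0, 0, 0], "roll": 0}, {"slide": [0, 0, 0], "roll": 0}, {"slide": [0, 0, 0], "roll": 0}]'

```text
t: 32.33
eef_pos: [565.6, 11.3, 184.6]
tcp_rot: [-3.142, 0.0, 1.375]
ft_force: [-0.0, 0.3, 0.3]
opening: 0.925
grip_force: 0.0
```

Emit:
step_arm --increments '[{"slide": [0, 0, -0.02], "roll": 0}, {"slide": [0, 0, -0.05], "roll": 0}, {"slide": [0, 0, -0.1], "roll": 0}, {"slide": [0, 0, -0.1], "roll": 0}]'

```text
t: 32.83
eef_pos: [566.8, 11.3, 288.1]
tcp_rot: [3.135, -0.001, 1.375]
ft_force: [-1.0, -0.4, -1.0]
opening: 1.0
grip_force: 0.0
```

```bash
python3 chk.py; python3 - <<'E'
from h import *
c=cam("side"); P=cloud(c); rep("hub",P,565,12,30,203,222)
print([(at_z(c,m["uv"],190.5).round(1),m["confidence"]) for m in mark_of("side","crank_hub")])
cv2.imwrite("pics/end.png",cv2.resize(c["color"][150:330,200:400,::-1],None,fx=3,fy=3,interpolation=cv2.INTER_CUBIC))
E
```

```text
{'joints': array([-0.097,  0.338,  1.607, -0.   ,  1.19 ,  0.099]), 'ft_force': array([-0.989, -0.419, -0.998]), 'moment': array([-0.057, -0.039, -0.001]), 'tcp_rot': array([ 3.135e+00, -1.000e-03,  1.375e+00])} tau6 0.00010158267741644522
81.87876461648415
[([306.5, 185.9], 0.77, array([566. , -69.9, 206.5]))]
knob ang -1.5585869213047212
hub 432 [565.4  11. ] [45.1 40.5] 88.2 z med/max 212.5 217.2
[(array([568.2,  11. , 190.5]), 0.78)]
```

View pics/end.png

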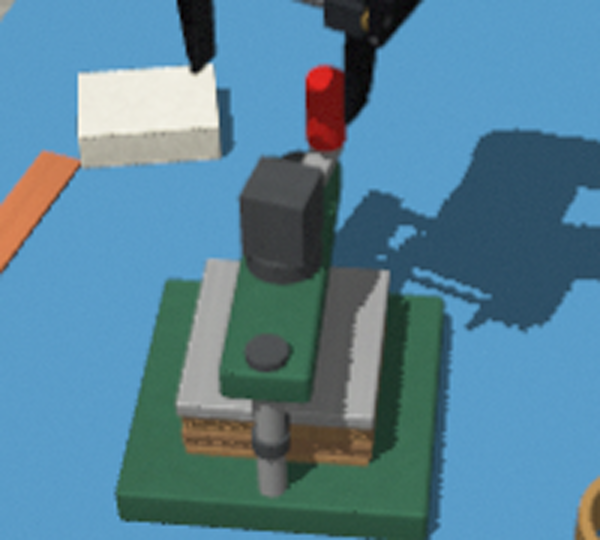

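The end picture shows the hub flat on the collar at crop (282,215), its top at 212.5 mm (collar plus 48). The plate is on the card at (270,410) and the gripper is clear above.

Emit:
step_arm --increments '[{"slide": [0, 0, -0.02], "roll": 0}, {"slide": [0, 0, -0.02], "roll": 0}, {"slide": [0, 0, -0.02], "roll": 0}, {"slide": [0, 0, -0.02], "roll": 0}]'

```text
t: 33.52
eef_pos: [565.4, 11.3, 303.7]
tcp_rot: [-3.14, 0.0, 1.375]
ft_force: [0.0, -0.3, -0.9]
opening: 0.997
grip_force: 0.0
```

```bash
python3 -c "
from h import *
print(env.job_done())"
```

```text
the job is handed in; nothing more can be done
None
```

I fitted the red-knobbed crank fully down on the shaft, wound it clockwise to the firm stop with the plate on the card stack, let go of it, and handed the job in at about 33.5 s; the hand-in gave no verdict.

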